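# Swing the press head over the bottom bracket shell

### The arm

A 6-joint arm with a two-finger parallel gripper is mounted at the origin on the work surface. World frame = base frame: x ahead of the robot, y to its left, z up, the work surface at z = 0. Lengths are in m, angles in rad, forces in N, time in s.
With the tool pointing down it reaches from about 0.25 to 0.775 m from the base axis. Payload 4 kg.
Tool frame: the origin (TCP) lies between the finger pads; the fingertips stand 11 mm ahead of it and the grasp point (between the pads) lies 8 mm behind it; y points along the fingers, x is the direction in which the jaws open and shut, and the axes are right-handed (so a half turn about y gives the same grasp; the last joint's range is limited). The gripper opens to 85 mm and grips with 20 to 120 N. Pads are 22 mm wide; open, the fingers measure 114 mm over their backs; the gripper's body (76 mm by 85 mm) begins 54 mm behind the grasp point. The pads swing forward as they close: fully open they stand 13 mm farther back than shut.
Start: joints at [-1.215, 0.087, 1.371, -0, 1.684, -0.103], TCP at [0.244, -0.493, 0.242] pointing down, gripper open.
Joint ranges: [-3.1, 3.1], [-0.76, 2.03], [0.27, 2.55], [-1.08, 4.22], [0.17, 2.65], [-2.57, 2.57]. Speed limits (rad/s): [2.79, 2.79, 3.14, 3.14, 3.14, 3.14].

### API

Orientations are given as a unit quaternion [x, y, z, w].
In Python, from workcell import env, vision, models gives the robot as it stands.
- The arm moves only by the tool carry_out, never from a script. Its argument "deltas" is a list of rows, each a list of 7 numbers: the shift along the tool's x, y, z in units of 10 cm (1.0 is 10 cm), then the turn, a rotation vector about the tool's x, y, z in units of 90 degrees (1.0 is 90 degrees), then the opening, from -1 (shut) to 1 (fully open), so that 0 is half open. In form: [[dx, dy, dz, rx, ry, rz, claw], ...]. A call has 1 to 20 rows; each row is the pose to reach, as a shift and turn from the pose commanded when the call began, along the tool's axes at that moment; what a row does not reach only later rows make up. A row lasts 1/12 s, in which the tool goes at most 41.7 mm and 7.16 degrees, less where a joint would pass 70% of its speed; a pose out of reach is approached as far as the arm can. A call with a number of a shift or a turn outside -1 to 1 is refused whole. A call with a gripper value outside its range is refused whole. The fingers move at their own pace and stop on an object; "grip_force" is the grip in N (left out, the last holds). Time passes only in rows, so rows that repeat a pose let the fingers close. It gives the time, the measured TCP pose, the force and the opening at its end, in the units of the state.
- env.read_state(): the state, without advancing time (a new reading comes with each control period).
- vision.grab_frame(name): name is "scene" or "top" or "wrist"; returns the picture (384x512x3 uint8, red, green, blue); there is no depth.
- vision.camera_params(name): a dict with "vertical_fov" (degrees; the focal length in pixels is half the picture's height over the tangent of half this angle, whatever the lens; pixels are square), "cx", "cy" (the principal point, pixels), "k1" (the pictures are not rectified: a ray, as slopes to the right and down, at radius r is drawn at 1 + k1 r^2 times it, then the intrinsics apply), "cam_to_world" (4x4, takes a point from camera to world coordinates). Camera axes: x right, y up, looking along -z (the intrinsics and any distortion apply to the point x, -y, -z); pixel columns grow to the right and rows downward; lengths in m; the calibration is good to about 2 mm. A picture is of the moment at which its call begins: read the wrist's pose just before it. camera_params takes no time and is no camera call; for the wrist camera it gives the pose at the moment of the call.
- env.finish_job(): hands the job in, once; it reports no verdict.
Trained networks look in the newest picture that a camera, given by its name, has taken for a name from the list of things; names that differ only in an ending like _2 or _b are one class to them, and where a whole thing is asked for, a point or a joint stands for the part that bears it (a point fixed in the world has none). Each returns a list of dicts, best first, with "p" (0 to 1); they miss things now and then, are a little off and sometimes report something else, mostly with a low value. They report only what shows in the picture. A call takes as long as a camera call. They do not tell look-alikes from the thing itself.
- models.silhouettes(camera, name): "region" (384x512 bool, what is visible of it) and "pixel" ([column, row] in pixels, amid what is visible of it).
The state is a dict: "time_s": time; "joint_pos": joint angles; "dq": joint speeds; "joint_torque": joint torques, N m; "eef_pos": TCP position; "tool_rot": TCP orientation; "wrist_force": force on the tool from outside, world axes, zero at the start; "torque": the same for the moment, N m; "width": opening from 0.0 (shut) to 1.0 (fully open).
Only numpy, scipy, OpenCV 4.12 (cv2) and the standard library are available. Lean on these libraries where they do the work, as an engineer would, in place of code of your own. Each camera call takes 0.05 s, during which the arm holds its last target. There are 200 camera calls.

### The job

Swing the heavy free-turning head of the small press around until it stands over the seat that holds the tall bottom bracket shell (the other seat holds a flat bearing ring). Only push it gently on the outer faces of its two black spring buffers, never from the top or on the green casting, and brake it from the front so that it does not slam into its end stop. Then take the hand away: it must stay standing over the shell, still and untouched, for several seconds, with the shell, bearing, bell and mug left undisturbed.

Things in the scene. Friction and masses are not known exactly. Their poses are not given: they have to be found in the camera images.
- pivot (a point): Vertical axis of the press column, 165 mm above the cart top (fixed). The column stands on a 150 mm square foot beyond the swing arm; the arm's green hub on it is 110 mm across, its top cap 206 mm above the cart.
- head (a point): Centre of the press head at the end of the swing arm: 300 mm from the pivot axis, 150 mm above the cart. Its +x points from the head to the pivot, y across the arm. The head is a green cast block, 110 mm along the arm, 110 mm across, z = 105 to 195 mm, with a thin steel disc on top (to 200 mm) and a short ram below (down to z = 90 mm).
- swing (a joint): Angle of the arm about the column, rad: 0 points square from the foot to the robot's side, growing as the head goes to the robot's left (+y). Starts near 0; the seats lie 0.65 to 0.85 to either side. Friction is very low: 0.02 N m s/rad viscous, 0.0008 N m dry; it coasts for 20 s or more. Hard end stops at -1.15 and 1.15: stay within 1.12. Keep it under 0.8 rad/s.
- shell: Bottom bracket shell: plain steel tube 44 mm across, 56 mm tall, standing upright in one of two round steel seats (68 mm across, rim 30 mm high, floor at 20 mm) that lie on the circle of the head's centre. Origin at the centre of its underside; its top is at z = 76 mm, so the ram passes 14 mm above it. The head's centre must come to stand over it.
- bearing: Flat steel bearing ring 44 mm across and 14 mm high in the other, identical seat: not the place to go. Origin at the centre of its underside.
- bell: Loose steel bicycle bell, 60 mm across, 38 mm high, origin under its centre; leave it alone.
- cup: Loose white ceramic mug, 84 mm across and 85 mm high with two wheel reflectors standing in it (to about 105 mm), origin under its centre; leave it alone.
- casting: The green cast part: head block, arm (100 mm wide, z = 142 to 188 mm) and hub. Not to be touched; push the buffers only. Origin on the pivot axis at cart-top height, x from head to pivot. Nominal 6 kg; the whole arm's inertia about the axis is 0.48 kg m2 (0.35 to 0.63 in use), felt at the buffers as about 5.3 kg.
- buffer_l: Spring buffer on the head's left side (+y at angle 0): a solid black rubber-faced plunger, 96 mm along the arm, z = 108 to 192 mm, standing 25 mm out of the casting. Origin at the centre of its flat outer face, 80 mm from the arm's centre line. Pushed, it slides into the head by up to 22 mm: spring 100 N/m, hardly damped (0.5 N s/m), so the head bounces off a still hand. 
- buffer_r: The same spring buffer on the head's other side (-y at angle 0), outer face 80 mm from the arm's centre line, 160 mm over both buffers: too wide to grip. Push either with less than 10 N; 1 N is plenty. Origin at the centre of its outer face; axes as the arm (x from head to pivot).
Not all that is in view belongs to the job. Leave any blue or yellow look-alike of the shell alone.

How it is judged:
On the way:
1. the head stands over the shell, at rest and untouched, for 4 s (horizontal distance between head and shell below 0.03 m and velocity of joint swing between -0.02 and 0.02 rad/s and contact force between the arm and buffer_l below 0.3 N and contact force between the arm and buffer_r below 0.3 N), for 4 s.
At the end, for the whole second after the job is handed in: The head's centre stands within 30 mm (0.1 rad) of the shell's axis seen from above, turning at less than 0.02 rad/s and untouched for 4 s and to the end; the shell still stands upright in its seat (horizontal distance between head and shell below 0.03 m and velocity of joint swing between -0.02 and 0.02 rad/s and angle between shell's own z axis and vertical below 0.1 rad).
It fails at once if the arm runs against an end stop (beyond 1.12 rad either way) (value of joint swing above 1.12 rad or value of joint swing below -1.12 rad).
It fails at once if the head swings faster than 0.8 rad/s (velocity of joint swing above 0.8 rad/s or velocity of joint swing below -0.8 rad/s).
It fails at once if a buffer is struck or pushed with more than 10 N (contact force between the arm and buffer_l above 10 N or contact force between the arm and buffer_r above 10 N).
It fails at once if the robot touches the green casting, or the fingers come down onto the top of the head or buffers (contact force between any of the arm, the fingers and casting above 2 N or (x of the grasp point in the frame of head between -0.07 and 0.07 m and y of the grasp point in the frame of head between -0.06 and 0.06 m and z of the grasp point in the frame of head below 0.07 m)).
It fails at once if shell, bearing, bell or cup is disturbed (distance of any of shell, bearing from where it was at the start of the episode above 0.02 m or distance of any of bell, cup from where it was at the start of the episode above 0.03 m).
It also fails if it takes over 45 s, if anything falls off the work surface, if the arm or the gripper's body presses on something with over 40 N, if the wrist force passes 120 N, or if a joint passes its speed limit or range.

## Working session

There is one attempt and no reset: what is moved stays moved. The work goes in short steps, Python scripts to look and compute and a tool call to move; the robot and the scene stay as the last step left them, time stands still between calls to the robot, and variables do not carry over. Pictures are saved under pics/ and viewed, about 8 in all and at most 12, crops included, and the job is handed in when it is done.

Besides the shell and the picture viewer there is one more tool, called after "Request:" as a command line: name --pt "numbers of a row" for each row, then --argument value for the rest. carry_out: Moves the arm, as the interface text tells. Shifts and turns lie within -1 to 1; 1 stands for 10 cm of shift or 90 degrees of turn. Its arguments: {"type":"object","properties":{"deltas":{"type":"array"},"grip_force":{"type":"number"}},"required":["deltas"]}

```bash
mkdir -p pics; ls; cat > h.py <<'E'
import numpy as np, cv2
from workcell import env, vision, models
def pix2world(cam,px,z,P=None):
    P=P or vision.camera_params(cam); f=192/np.tan(np.radians(P["vertical_fov"])/2)
    K=np.array([[f,0,P["cx"]],[0,f,P["cy"]],[0,0,1.]])
    u=cv2.undistortPoints(np.array([[px]],float),K,np.array([P["k1"],0,0,0.]))[0,0]
    M=np.array(P["cam_to_world"]); d=M[:3,:3]@np.array([u[0],-u[1],-1]); o=M[:3,3]
    return o+d*(z-o[2])/d[2]
def world2pix(cam,p):
    P=vision.camera_params(cam); f=192/np.tan(np.radians(P["vertical_fov"])/2)
    M=np.array(P["cam_to_world"]); c=M[:3,:3].T@(np.array(p)-M[:3,3]); a,b=c[0]/-c[2],-c[1]/-c[2]
    s=1+P["k1"]*(a*a+b*b); return np.array([P["cx"]+f*s*a,P["cy"]+f*s*b])
E
python3 - <<'E'
from h import *
np.set_printoptions(precision=4,suppress=True)
s=env.read_state(); print({k:np.round(v,4) for k,v in s.items()})
a=vision.grab_frame("scene"); b=vision.grab_frame("top")
cv2.imwrite("pics/both.png",cv2.cvtColor(np.vstack([a,b])[:, :],cv2.COLOR_RGB2BGR)) 
cv2.imwrite("pics/scene.png",cv2.cvtColor(a,cv2.COLOR_RGB2BGR)); cv2.imwrite("pics/top.png",cv2.cvtColor(b,cv2.COLOR_RGB2BGR))
for c in("top","scene"):
  print(c,{k:np.round(v,3).tolist() for k,v in vision.camera_params(c).items()})
  for n in ("head","shell","bearing","bell","cup","casting","buffer_l","buffer_r"):
    for r in models.silhouettes(c,n)[:3]: print(c,n,round(r["p"],2),np.round(r["pixel"]),int(r["region"].sum()))
print(env.read_state()["time_s"])
E
```

```text
pics
{'time_s': np.float64(0.0), 'joint_pos': array([-1.2151,  0.088 ,  1.3723,  0.    ,  1.6836, -0.1031]), 'dq': array([-0.0014,  0.0009, -0.0008,  0.002 ,  0.    , -0.0001]), 'joint_torque': array([ -0.0006, -35.1871, -31.3269,  -0.0002,   0.0108,  -0.    ]), 'eef_pos': array([ 0.2434, -0.4927,  0.2411]), 'tool_rot': array([-0.6001,  0.3738, -0.3726,  0.6011]), 'wrist_force': array([ 0.8036, -0.7023, -0.1013]), 'torque': array([ 0.0261, -0.0093, -0.0048]), 'width': np.float64(0.999)}
top {'vertical_fov': 57.881, 'cx': 252.422, 'cy': 189.955, 'k1': -0.101, 'cam_to_world': [[0.003, 0.984, -0.18, 0.444], [-1.0, 0.002, -0.008, -0.006], [-0.008, 0.18, 0.984, 1.163], [0.0, 0.0, 0.0, 1.0]]}
top head 0.75 [263. 203.] 5655
top shell 0.68 [180. 177.] 144
top shell 0.48 [183. 235.] 138
top bearing 0.52 [322. 221.] 79
top bell 0.78 [383. 230.] 253
top cup 0.67 [129. 229.] 766
top casting 0.62 [263. 193.] 4931
top buffer_l 0.66 [289. 240.] 352
top buffer_r 0.66 [289. 240.] 352
scene {'vertical_fov': 53.001, 'cx': 253.208, 'cy': 189.038, 'k1': 0.023, 'cam_to_world': [[0.877, -0.389, 0.281, 0.922], [0.48, 0.704, -0.524, -0.558], [0.006, 0.594, 0.804, 0.964], [0.0, 0.0, 0.0, 1.0]]}
scene head 0.85 [243. 188.] 7104
scene shell 0.8 [276. 150.] 290
scene shell 0.72 [313. 160.] 302
scene shell 0.62 [251. 139.] 241
scene bearing 0.64 [190. 258.] 179
scene bell 0.6 [127. 326.] 553
scene cup 0.88 [281. 105.] 749
scene casting 0.79 [253. 188.] 6050
scene buffer_l 0.85 [214. 142.] 295
scene buffer_l 0.56 [187. 184.] 943
scene buffer_r 0.85 [214. 142.] 295
scene buffer_r 0.56 [187. 184.] 943
0.9
```

View both.

View pics/top.png

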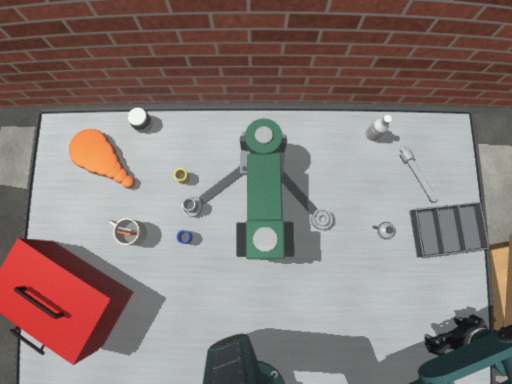

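View pics/scene.png

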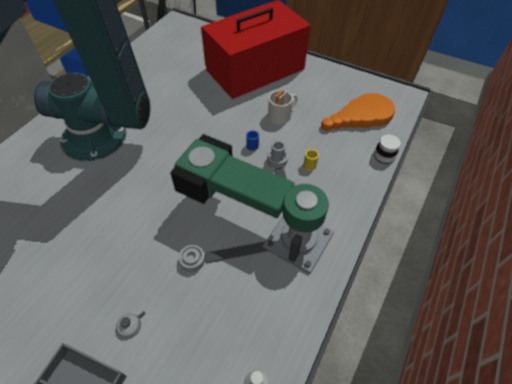

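```bash
python3 - <<'E'
from h import *
np.set_printoptions(precision=4,suppress=True)
b=cv2.imread("pics/top.png"); c=cv2.resize(b[150:260,100:345],None,fx=3.2,fy=3.2,interpolation=cv2.INTER_CUBIC); cv2.imwrite("pics/crop.png",c)
for n,px,z in (("pivot",(263.5,134),.206),("head",(264.5,238.5),.2),("shelltop",(191,202.5),.076),("seatL",(192,209),.03),("bearing",(322,220),.034),("bell",(387,230),.02),("mugtop",(126,230),.085),("blue",(184.5,238),.05),("yellow",(181.5,175),.05),("bufL",(238,238),.19),("bufR",(293,238),.19),("redboxcorner",(131,294),.15)):
  print(n,pix2world("top",px,z))
E
```

```text
pivot [ 0.784  -0.0296  0.206 ]
head [ 0.4845 -0.0317  0.2   ]
shelltop [0.6023 0.1981 0.076 ]
seatL [0.5873 0.2026 0.03  ]
bearing [ 0.5515 -0.224   0.034 ]
bell [ 0.5189 -0.4441  0.02  ]
mugtop [0.5127 0.4004 0.085 ]
blue [0.4911 0.2202 0.05  ]
yellow [0.6977 0.2379 0.05  ]
bufL [0.4861 0.0418 0.19  ]
bufR [ 0.4864 -0.1113  0.19  ]
redboxcorner [0.3243 0.3512 0.15  ]
```

View pics/crop.png

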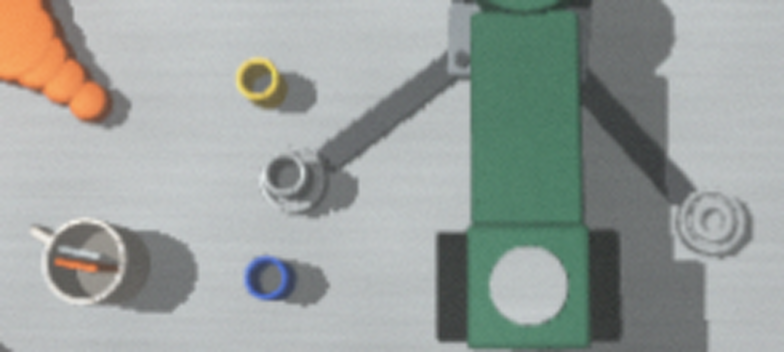

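The shell is the grey tube in the left seat: top-picture pixel (190,204), world about (0.60, 0.20). The blue tube at (184,237) and the yellow one at (181,175) are loose look-alikes. The flat ring at (322,220) is the bearing, the bell is at (387,230) and the mug at (127,231). The head is near world angle 0, so the target is about +0.89 rad from the −x direction.

The plan has two steps:
1. Push buffer_r at half the wanted speed, treating it as an elastic bounce.
2. Brake on buffer_l with a hand retreating at half the head's speed.

First I turn the tool square to the world and shut the fingers.

Request:
carry_out --pt "-0.3 0 0.33 0 -0.08 0 -1" --pt "-0.6 0 0.66 0 -0.16 0 -1" --pt "-0.96 0 1.0 0 -0.24 0 -1" --pt "-0.96 0 1.0 0 -0.708 0 -1" --pt "-0.96 0 1.0 0 -0.708 0 -1" --pt "-0.96 0 1.0 0 -0.708 0 -1" --pt "-0.96 0 1.0 0 -0.708 0 -1" --pt "-0.96 0 1.0 0 -0.708 0 -1" --pt "-0.96 0 1.0 0 -0.708 0 -1" --pt "-0.96 0 1.0 0 -0.708 0 -1"

```text
time_s: 1.73
eef_pos: [0.2908, -0.3627, 0.2424]
tool_rot: [0.707, 0.001, -0.001, -0.707]
wrist_force: [-0.4, -0.1, 0.2]
width: -0.0
```

Request:
carry_out --pt "0.3 0 0.3 0 0 0 -1" --pt "0.6 0 0.6 0 0 0 -1" --pt "0.9 0 0.9 0 0 0 -1" --pt "1 0 1 0 0 0 -1"

```text
time_s: 2.07
eef_pos: [0.3931, -0.2597, 0.2425]
tool_rot: [-0.707, -0.001, -0.001, 0.708]
wrist_force: [-0.3, -1.0, 0.2]
width: 0.003
```

Request:
carry_out --pt "0.3 0.3 0.3 0 0 0 -1" --pt "0.6 0.6 0.6 0 0 0 -1" --pt "0.9 0.85 0.9 0 0 0 -1" --pt "0.92 0.85 0.9 0 0 0 -1" --pt "0.92 0.85 0.9 0 0 0 -1"

```text
time_s: 2.48
eef_pos: [0.4832, -0.1685, 0.1528]
tool_rot: [-0.705, 0.001, 0.003, 0.709]
wrist_force: [-0.8, -0.1, -0.2]
width: -0.001
```

```bash
python3 - <<'E'
from h import *
a=vision.grab_frame("scene"); b=vision.grab_frame("top")
cv2.imwrite("pics/r2.png",cv2.cvtColor(np.vstack([a[60:300,50:450],b[100:320,90:490]]),cv2.COLOR_RGB2BGR)); print(env.read_state()["eef_pos"])
E
```

```text
[ 0.48257334 -0.17203827  0.15641227]
```

View pics/r2.png

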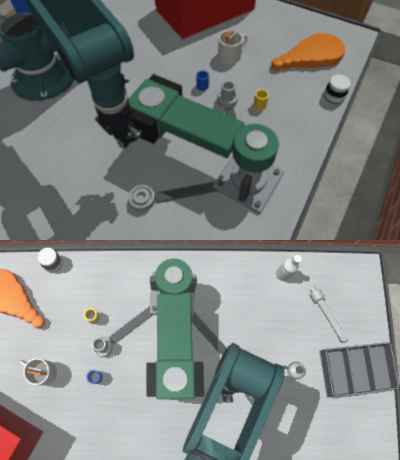

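```bash
cat >> h.py <<'E'
PIV=np.array([.784,-.030])
def poly(cam,th,piv=PIV):
    u=np.array([-np.cos(th),np.sin(th)]); t=np.array([np.sin(th),np.cos(th)])
    out=[]
    for r0,r1,h,z in ((.055,.245,.05,.188),(.245,.355,.055,.195)):
        out.append(np.array([world2pix(cam,[*(piv+r*u+s*t),z]) for r,s in((r0,-h),(r0,h),(r1,h),(r1,-h))]))
    return out
def green(img):
    h=cv2.cvtColor(img,cv2.COLOR_RGB2HSV); return cv2.inRange(h,(60,90,40),(80,255,255))>0
def theta(cam,img,lo=-.4,hi=1.15,piv=PIV):
    g=green(img).astype(float); S=8
    def sc(th):
        m=np.zeros(g.shape,np.uint8)
        for p in poly(cam,th,piv): cv2.fillPoly(m,[np.round(p*16).astype(np.int32)],1,shift=4)
        return g[m>0].sum()-.35*m.sum()
    for n,w in ((60,None),(25,.03)):
        T=np.linspace(lo,hi,n); s=np.array([sc(t) for t in T]); k=s.argmax()
        if w: sel=s>s.max()-.04*abs(s.max()); return np.average(T[sel]),s.max()
        lo,hi=T[k]-w if w else T[k]-.06,T[k]+.06
E
python3 - <<'E'
from h import *
for f,c in(("top","top"),("scene","scene")):
  a=cv2.cvtColor(cv2.imread(f"pics/{f}.png"),cv2.COLOR_BGR2RGB); g=green(a); print(c,g.sum(),theta(c,a))
  hs=cv2.cvtColor(a,cv2.COLOR_RGB2HSV); p=(185,265) if c=="top" else (186,255); print(hs[p])
  if c=="scene": print(hs[100,100],pix2world(c,(307,200),.206),pix2world(c,(202,156),.2),pix2world(c,(278.5,146.5),.076),pix2world(c,(190,256),.034))
E
```

```text
top 2548 (np.float64(-0.006203389830508518), np.float64(849.45))
[ 74  93 123]
scene 4859 (np.float64(-0.03787005649717519), np.float64(1764.0))
[ 76 112  98]
[ 93 116  44] [ 0.78597743 -0.02997041  0.206     ] [ 0.48542877 -0.03022815  0.2       ] [0.60172004 0.20408109 0.076     ] [ 0.55643322 -0.22701229  0.034     ]
```

Request:
carry_out --pt "0 0 0.07 0 0 0 -1" --pt "0 0 0.14 0 0 0 -1" --pt "0 0 0.2 0 0 0 -1" --pt "0 0 0.24 0 0 0 -1" --pt "0 0 0.26 0 0 0 -1" --pt "0 0 0.28 0 0 0 -1" --pt "0 0 0.3 0 0 0 -1" --pt "0 0 0.32 0 0 0 -1" --pt "0 0 0.34 0 0 0 -1" --pt "0 0 0.36 0 0 0 -1" --pt "0 0 0.38 0 0 0 -1" --pt "0 0 0.4 0 0 0 -1" --pt "0 0 0.42 0 0 0 -1" --pt "0 0 0.44 0 0 0 -1" --pt "0 0 0.46 0 0 0 -1" --pt "0 0 0.48 0 0 0 -1" --pt "0 0 0.5 0 0 0 -1" --pt "0 0 0.52 0 0 0 -1" --pt "0 0 0.54 0 0 0 -1" --pt "0 0 0.56 0 0 0 -1"

```text
time_s: 4.25
eef_pos: [0.4827, -0.1167, 0.1573]
tool_rot: [0.707, -0.0, -0.0, -0.707]
wrist_force: [0.1, 0.8, 0.2]
width: -0.0
```

Request:
carry_out --pt "0 0 0.02 0 0 0 -1" --pt "0 0 0.04 0 0 0 -1" --pt "0 0 0.06 0 0 0 -1" --pt "0 0 0.08 0 0 0 -1" --pt "0 0 0.1 0 0 0 -1" --pt "0 0 0.12 0 0 0 -1" --pt "0 0 0.14 0 0 0 -1" --pt "0 0 0.16 0 0 0 -1" --pt "0 0 0.18 0 0 0 -1" --pt "0 0 0.2 0 0 0 -1" --pt "0 0 0.22 0 0 0 -1" --pt "0 0 0.24 0 0 0 -1"

```text
time_s: 5.25
eef_pos: [0.4827, -0.0925, 0.1573]
tool_rot: [0.707, 0.0, -0.0, -0.707]
wrist_force: [-0.4, -0.2, -0.3]
width: 0.001
```

```bash
sed -i 's/(60,90,40),(80,255,255)/(62,60,40),(84,255,255)/' h.py; python3 - <<'E'
from h import *
a=cv2.cvtColor(cv2.imread("pics/top.png"),cv2.COLOR_BGR2RGB); print("init",theta("top",a))
t=env.read_state()["time_s"]; b=vision.grab_frame("top"); s=vision.grab_frame("scene"); print(t,theta("top",b),theta("scene",s),env.read_state()["eef_pos"])
for n,i in(("p1t",b),("p1s",s)): cv2.imwrite(f"pics/{n}.png",cv2.cvtColor(i,cv2.COLOR_RGB2BGR))
E
```

```text
init (np.float64(-0.0059322033898305225), np.float64(1820.5500000000002))
5.25 (np.float64(0.14419491525423728), np.float64(1755.6000000000001)) (np.float64(0.13542372881355924), np.float64(1663.0)) [ 0.48269285 -0.09247037  0.15731717]
```

Request:
carry_out --pt "0 -0.3 -0.05 0 0 0 -1" --pt "0 -0.65 -0.05 0 0 0 -1" --pt "0 -1.0 -0.05 0 0 0 -1" --pt "0 -1.0 0.1 0 0 0 -1"

```text
time_s: 5.68
eef_pos: [0.4856, -0.0853, 0.2658]
tool_rot: [0.709, 0.004, 0.006, -0.705]
wrist_force: [1.2, -0.1, 1.5]
width: 0.001
```

Request:
carry_out --pt "0.15 0 0.33 0 0 0 -1" --pt "0.3 0 0.66 0 0 0 -1" --pt "0.5 0 1.0 0 0 0 -1"

```text
time_s: 5.93
eef_pos: [0.5328, 0.018, 0.2582]
tool_rot: [0.707, -0.0, 0.001, -0.707]
wrist_force: [0.1, -0.5, 0.4]
width: 0.006
```

Request:
carry_out --pt "0.15 0 0.33 0 0 0 -1" --pt "0.3 0 0.66 0 0 0 -1" --pt "0.5 0 1.0 0 0 0 -1"

```text
time_s: 6.18
eef_pos: [0.5828, 0.1188, 0.2576]
tool_rot: [0.707, 0.0, 0.0, -0.707]
wrist_force: [1.6, -1.0, -0.1]
width: -0.001
```

Request:
carry_out --pt "0.15 0 0.33 0 0 0 -1" --pt "0.35 0 0.66 0 0 0 -1" --pt "0.57 0 1.0 0 0 0 -1" --pt "0.57 0 1.0 0 0.08 0 -1"

```text
time_s: 6.52
eef_pos: [0.6416, 0.2235, 0.2525]
tool_rot: [-0.705, 0.044, -0.041, 0.706]
wrist_force: [-1.0, -0.8, -2.1]
width: -0.0
```

```bash
cat > m.py <<'E'
from h import *
import sys
t=env.read_state()["time_s"]; b=vision.grab_frame("top"); s=vision.grab_frame("scene"); e=env.read_state()
print(t,theta("top",b),theta("scene",s),np.round(e["eef_pos"],4),np.round(e["tool_rot"],3),np.round(e["wrist_force"],1))
for n,i in(("t","top"),("s","scene")): cv2.imwrite(f"pics/{sys.argv[1]}{n}.png",cv2.cvtColor(b if n=="t" else s,cv2.COLOR_RGB2BGR))
E
python3 m.py m2
```

```text
6.5167 (np.float64(0.32182203389830505), np.float64(1752.75)) (np.float64(0.30682203389830504), np.float64(1704.0500000000002)) [0.6399 0.2188 0.2547] [ 0.706 -0.045  0.042 -0.705] [ 0.1 -0.7 -0. ]
```

Request:
carry_out --pt "0 0.2 0.1 0 0.08 0 -1" --pt "0 0.4 0.2 0 0.16 0 -1" --pt "0 0.6 0.25 0 0.24 0 -1" --pt "0 0.8 0.25 0 0.32 0 -1" --pt "0 0.98 0.25 0 0.4 0 -1" --pt "0 0.98 0.25 0 0.473 0 -1" --pt "0 0.98 0.25 0 0.473 0 -1" --pt "0 0.98 0.25 0 0.473 0 -1"

```text
time_s: 7.28
eef_pos: [0.6429, 0.241, 0.1605]
tool_rot: [-0.642, 0.296, -0.297, 0.642]
wrist_force: [-0.0, 0.4, 0.3]
width: -0.001
```

```bash
python3 m.py m3; python3 -c "
import cv2,numpy as np
cv2.imwrite('pics/v3.png',np.vstack([cv2.imread('pics/m3s.png')[40:320,60:460],cv2.imread('pics/m3t.png')[100:320,90:490]]))"
```

```text
7.2833 (np.float64(0.4219067796610169), np.float64(1774.9)) (np.float64(0.4144067796610169), np.float64(1682.5)) [0.6434 0.2415 0.1614] [-0.641  0.296 -0.297  0.643] [-0.2 -0.   0.1]
```

View pics/v3.png

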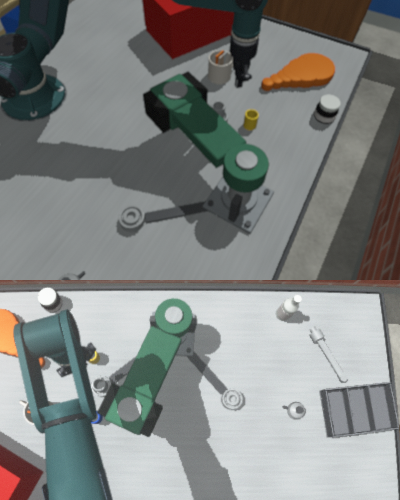

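Request:
carry_out --pt "0 0 0 0 0 0 -1" --pt "0 0 0 0 0 0 -1" --pt "0 0 0 0 0 0 -1" --pt "0 0 0 0 0 0 -1" --pt "0 0 0 0 0 0 -1" --pt "0 0 0 0 0 0 -1" --pt "0 0 0 0 0 0 -1" --pt "0 0 0 0 0 0 -1" --pt "0 0 0 0 0 0 -1" --pt "0 0 0 0 0 0 -1" --pt "0 0 0 0 0 0 -1" --pt "0 0 0 0 0 0 -1" --pt "0 0 0 0 0 0 -1" --pt "0 0 0 0 0 0 -1" --pt "0 0 0 0 0 0 -1" --pt "0 0 0 0 0 0 -1"

```text
time_s: 8.72
eef_pos: [0.6428, 0.2421, 0.1593]
tool_rot: [0.642, -0.297, 0.297, -0.642]
wrist_force: [-0.0, -0.5, 0.3]
width: -0.002
```

```bash
python3 m.py m4
```

```text
8.7167 (np.float64(0.6008050847457626), np.float64(1744.2)) (np.float64(0.5958050847457625), np.float64(1640.25)) [0.6428 0.2421 0.1593] [ 0.642 -0.297  0.297 -0.642] [-0.7 -0.3 -0.2]
```

Request:
carry_out --pt "0 0 0 0 0 0 -1" --pt "0 0 0 0 0 0 -1" --pt "0 0 0 0 0 0 -1" --pt "0 0 0 0 0 0 -1" --pt "0 0 0 0 0 0 -1" --pt "0 0 0 0 0 0 -1" --pt "0 0 0 0 0 0 -1" --pt "0 0 0 0 0 0 -1" --pt "0 0 0 0 0 0 -1" --pt "0 0 0.013 0 0 0 -1" --pt "0 0 0.027 0 0 0 -1" --pt "0 0 0.04 0 0 0 -1" --pt "0 0 0.053 0 0 0 -1" --pt "0 0 0.067 0 0 0 -1" --pt "0 0 0.08 0 0 0 -1" --pt "0 0 0.093 0 0 0 -1" --pt "0 0 0.107 0 0 0 -1"

```text
time_s: 10.23
eef_pos: [0.651, 0.2491, 0.1593]
tool_rot: [0.642, -0.297, 0.297, -0.642]
wrist_force: [-0.1, -0.1, 0.2]
width: 0.003
```

```bash
python3 -c "
from h import *
t=env.read_state()['time_s']; b=vision.grab_frame('top'); print(t,theta('top',b),env.read_state()['eef_pos'])
cv2.imwrite('pics/m5t.png',cv2.cvtColor(b,cv2.COLOR_RGB2BGR))"
```

```text
10.2333 (np.float64(0.7747033898305083), np.float64(1520.6000000000001)) [0.65117388 0.24924729 0.15922158]
```

Request:
carry_out --pt "0 0 0.013 0 0 0 -1" --pt "0 0 0.026 0 0 0 -1" --pt "0 0 0.039 0 0 0 -1" --pt "0 0 0.052 0 0 0 -1" --pt "0 0 0.066 0 0 0 -1" --pt "0 0 0.079 0 0 0 -1" --pt "0 0 0.092 0 0 0 -1" --pt "0 0 0.105 0 0 0 -1" --pt "0 0 0.118 0 0 0 -1" --pt "0 0 0.131 0 0 0 -1" --pt "0 0 0.144 0 0 0 -1" --pt "0 0 0.157 0 0 0 -1" --pt "0 0 0.17 0 0 0 -1" --pt "0 0 0.183 0 0 0 -1" --pt "0 0 0.197 0 0 0 -1" --pt "0 0 0.21 0 0 0 -1" --pt "0 0 0.223 0 0 0 -1" --pt "0 0 0.236 0 0 0 -1" --pt "0 0 0.249 0 0 0 -1" --pt "0 0 0.262 0 0 0 -1"

```text
time_s: 11.95
eef_pos: [0.671, 0.266, 0.1593]
tool_rot: [0.642, -0.297, 0.297, -0.642]
wrist_force: [-0.3, -0.2, -0.2]
width: 0.003
```

Request:
carry_out --pt "0 0 0.013 0 0 0 -1" --pt "0 0 0.026 0 0 0 -1" --pt "0 0 0.039 0 0 0 -1" --pt "0 0 0.052 0 0 0 -1"

```text
time_s: 12.28
eef_pos: [0.675, 0.2693, 0.1593]
tool_rot: [0.642, -0.297, 0.297, -0.642]
wrist_force: [-0.1, 0.5, -0.0]
width: -0.002
```

```bash
python3 m.py m6
```

```text
12.2833 (np.float64(0.8560169491525422), np.float64(1494.75)) (np.float64(0.8635169491525423), np.float64(1563.45)) [0.675  0.2694 0.1592] [ 0.642 -0.297  0.297 -0.642] [ 1.2 -0.6  0.1]
```

Request:
carry_out --pt "0 -0.05 0.05 0 0 0 -1" --pt "0 -0.2 0.1 0 0 0 -1" --pt "0 -0.4 0.15 0 0 0 -1" --pt "0 -0.65 0.15 0 0 0 -1" --pt "0 -0.9 0.15 0 0 0 -1" --pt "0 -1.0 0.15 0 0 0 -1"

```text
time_s: 12.88
eef_pos: [0.6874, 0.2795, 0.2648]
tool_rot: [-0.64, 0.295, -0.299, 0.643]
wrist_force: [0.5, 0.6, 1.0]
width: -0.0
```

```bash
python3 m.py m7; python3 - <<'E'
from h import *
for n in "m6","m7":
    a=cv2.imread(f"pics/{n}t.png")
    for i in range(1): pass
im=np.hstack([cv2.resize(cv2.imread(f"pics/{n}t.png")[110:290,140:300],None,fx=2.4,fy=2.4) for n in("m6","m7")]); cv2.imwrite("pics/v7.png",im)
E
```

```text
12.8833 (np.float64(0.8635169491525423), np.float64(1680.75)) (np.float64(0.8635169491525423), np.float64(1566.45)) [0.6874 0.2794 0.2635] [-0.64   0.295 -0.299  0.643] [-0.3 -0.3  0.8]
```

View pics/v7.png

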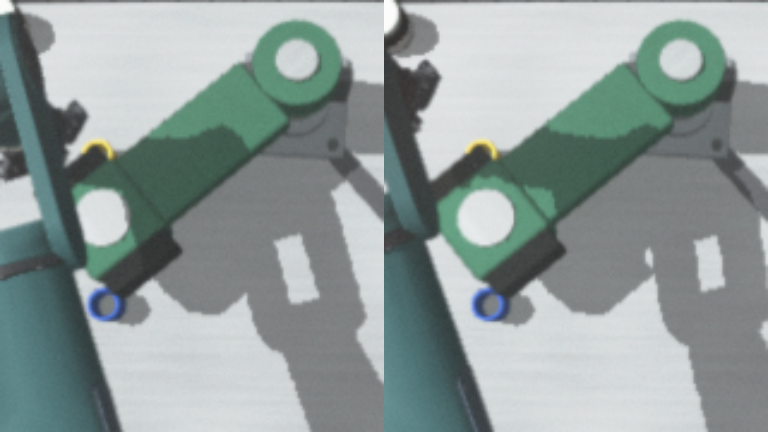

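Request:
carry_out --pt "0 -0.2 0 0 0 0 -1" --pt "0 -0.4 0 0 0 0 -1" --pt "0 -0.4 0 0 0 0 -1" --pt "0 -0.4 0 0 0 0 -1" --pt "0 -0.4 0 0 0 0 -1" --pt "0 -0.4 0 0 0 0 -1" --pt "0 -0.4 0 0 0 0 -1" --pt "0 -0.4 0 0 0 0 -1" --pt "0 -0.4 0 0 0 0 -1" --pt "0 -0.4 0 0 0 0 -1" --pt "0 -0.4 0 0 0 0 -1" --pt "0 -0.4 0 0 0 0 -1" --pt "0 -0.4 0 0 0 0 -1" --pt "0 -0.4 0 0 0 0 -1"

```text
time_s: 14.15
eef_pos: [0.6863, 0.279, 0.2994]
tool_rot: [-0.642, 0.297, -0.297, 0.642]
wrist_force: [0.2, -1.4, 0.6]
width: 0.003
```

```bash
python3 m.py m8; python3 - <<'E'
from h import *
print("disc m7",pix2world("top",(182.5,200.4),.2))
for n in("m6","m7","m8"):
  for c in "ts":
    g=cv2.cvtColor(cv2.imread(f"pics/{n}{c}.png"),cv2.COLOR_BGR2HSV); w=cv2.inRange(g,(0,0,170),(180,35,255)); cam={"t":"top","s":"scene"}[c]
    th=.86; p0=world2pix(cam,[*(PIV+.3*np.array([-np.cos(th),np.sin(th)])),.2]); yy,xx=np.mgrid[:384,:512]; R=(np.hypot(xx-p0[0],yy-p0[1])<18)
    nn,lab,st,ce=cv2.connectedComponentsWithStats(((w>0)&R).astype(np.uint8)); k=1+st[1:,4].argmax(); q=pix2world(cam,ce[k],.2); print(n,c,ce[k],st[k,4],q[:2],np.arctan2(q[1]+.03,.784-q[0]))
E
```

```text
14.15 (np.float64(0.8635169491525423), np.float64(1684.3000000000002)) (np.float64(0.8635169491525423), np.float64(1568.45)) [0.6863 0.279  0.2993] [-0.642  0.297 -0.297  0.642] [-0.7  0.6 -0.2]
disc m7 [0.59009312 0.19913892 0.2       ]
m6 t [182.08163265 200.06632653] 392 [0.59104103 0.20036767] 0.8735376183701886Traceback (most recent call last):
  File "<stdin>", line 7, in <module>
ValueError: attempt to get argmax of an empty sequence
```

Request:
carry_out --pt "0 0 0 0 0 0 -1" --pt "0 0 0 0 0 0 -1" --pt "0 0 0 0 0 0 -1" --pt "0 0 0 0 0 0 -1" --pt "0 0 0 0 0 0 -1" --pt "0 0 0 0 0 0 -1" --pt "0 0 0 0 0 0 -1" --pt "0 0 0 0 0 0 -1" --pt "0 0 0 0 0 0 -1" --pt "0 0 0 0 0 0 -1" --pt "0 0 0 0 0 0 -1" --pt "0 0 0 0 0 0 -1" --pt "0 0 0 0 0 0 -1" --pt "0 0 0 0 0 0 -1" --pt "0 0 0 0 0 0 -1" --pt "0 0 0 0 0 0 -1" --pt "0 0 0 0 0 0 -1" --pt "0 0 0 0 0 0 -1" --pt "0 0 0 0 0 0 -1" --pt "0 0 0 0 0 0 -1"

```text
time_s: 15.92
eef_pos: [0.6863, 0.279, 0.2993]
tool_rot: [0.642, -0.297, 0.297, -0.642]
wrist_force: [0.1, 0.3, -0.3]
width: 0.002
```

Request:
carry_out --pt "0 0 0 0 0 0 -1" --pt "0 0 0 0 0 0 -1" --pt "0 0 0 0 0 0 -1" --pt "0 0 0 0 0 0 -1" --pt "0 0 0 0 0 0 -1" --pt "0 0 0 0 0 0 -1" --pt "0 0 0 0 0 0 -1" --pt "0 0 0 0 0 0 -1" --pt "0 0 0 0 0 0 -1" --pt "0 0 0 0 0 0 -1" --pt "0 0 0 0 0 0 -1" --pt "0 0 0 0 0 0 -1" --pt "0 0 0 0 0 0 -1" --pt "0 0 0 0 0 0 -1" --pt "0 0 0 0 0 0 -1" --pt "0 0 0 0 0 0 -1" --pt "0 0 0 0 0 0 -1" --pt "0 0 0 0 0 0 -1" --pt "0 0 0 0 0 0 -1" --pt "0 0 0 0 0 0 -1"

```text
time_s: 17.58
eef_pos: [0.6863, 0.279, 0.2993]
tool_rot: [0.642, -0.297, 0.297, -0.642]
wrist_force: [-0.4, 0.2, 0.3]
width: -0.001
```

```bash
python3 m.py m9; python3 -c "
import cv2,numpy as np
cv2.imwrite('pics/v9.png',np.vstack([cv2.imread('pics/m9s.png')[40:320,60:460],cv2.imread('pics/m9t.png')[100:320,90:490]]))"
```

```text
17.5833 (np.float64(0.8635169491525423), np.float64(1679.3000000000002)) (np.float64(0.8635169491525423), np.float64(1566.45)) [0.6863 0.279  0.2993] [ 0.642 -0.297  0.297 -0.642] [-0.5 -0.2  0.3]
```

View pics/v9.png

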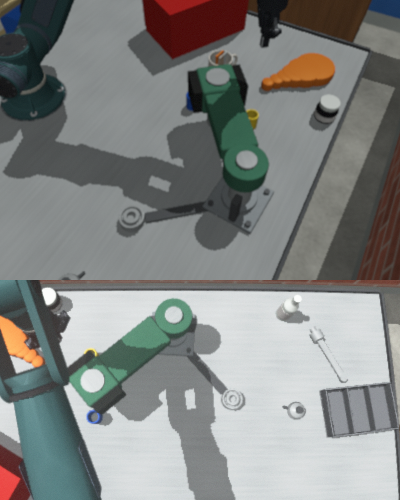

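The head's angle reads the same from t=12.9 s to 17.6 s, and nothing else in view has moved. Handing in.

```bash
python3 -c "
from h import *
print(env.finish_job())"
```

```text
the job is handed in; nothing more can be done
None
```

The press head now stands over the bottom bracket shell, still and untouched, and the job was handed in at about 17.7 s of the 45 s allowed. No verdict was reported.

- **Push:** I set the head moving by pushing buffer_r at 24 mm/s. It coasted at about 0.14 rad/s, falling to about 0.11 rad/s.
- **Brake:** I passed the hand over the head, 45 mm clear of its top. I braked on buffer_l with the hand retreating at half the head's speed, then lifted clear.
- **Rest:** Both cameras gave the same arm angle (0.864 rad in the world frame) at 12.9, 14.2 and 17.6 s, so the head is at rest.
- **Position:** The head's centre is about 10 mm from the measured shell axis; the limit is 30 mm. It stopped 0.03–0.04 rad short of my aim of 0.90 rad, because contact came slightly earlier than planned. I left it there.
- **Other objects:** In the last picture the bearing, bell and mug looked unmoved where they could be seen. The shell is hidden under the head, so I did not see it directly after braking; the hand never came near it.
- **Failed check:** A cross-check of the head's angle from its steel disc failed in the scene camera. It ran only on the top camera's picture just after braking and gave 0.874 rad, against 0.856 rad from my main method in that picture. The difference is about 5 mm at the head.

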